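# Run the press-down grinder with the green cup

## Robot

A 6-joint arm with a two-finger parallel gripper is mounted at the origin on a cart in front of the work surface, level with it; the furniture and walls round the work are solid. World frame = base frame: x ahead of the robot, y to its left, z up, the work surface at z = 0. Lengths are in m, angles in rad, forces in N, time in s.
With the tool pointing down it reaches from about 0.3 to 0.95 m from the base axis. Payload 3.1 kg.
Tool frame: the origin (TCP) lies between the finger pads; the fingertips stand 11 mm ahead of it and the grasp point (between the pads) lies 8 mm behind it (ctrl.tcp_to_tips is the distance from the TCP to the fingertips, in m); z points along the fingers, y is the line along which they close (so a half turn about z gives the same grasp; the last joint's range is limited). The gripper opens to 85 mm and grips with 20 to 120 N. Pads are 22 mm wide; open, the fingers measure 114 mm over their backs; the gripper's body (76 mm by 85 mm) begins 54 mm behind the grasp point. The pads swing forward as they close: fully open they stand 13 mm farther back than shut.
Start: joints at [1.259, 0.308, 1.634, -0, 1.2, -0.07], TCP at [0.15, 0.607, 0.242] pointing down, gripper open.
Joint ranges: [-3.06, 3.06], [-0.79, 1.96], [0.05, 2.63], [-1.19, 4.34], [0.05, 2.64], [-2.94, 2.94]. Speed limits (rad/s): [2.79, 2.79, 3.14, 3.14, 3.14, 3.14].

## Interface

Orientations are given as a 3x3 rotation matrix whose columns are the frame's x, y, z axes.
In Python, from rig import ctrl, viewer gives the robot as it stands.
- The arm moves only by the tool send_rows, never from a script. Its argument "series" is a list of rows, each a list of 3 entries, a list of its own where there are three numbers: the shift along the tool's x, y, z in mm, then the turn, a rotation vector about the tool's x, y, z in rad, then the opening, from 0 (shut) to 1 (fully open). In form: [[[dx, dy, dz], [ax, ay, az], fingers], ...]. A call has 1 to 12 rows; each row is the pose to reach, as a shift and turn from the pose commanded when the call began, along the tool's axes at that moment; what a row does not reach only later rows make up. A row lasts 1/10 s, in which the tool goes at most 50 mm and 8.59 degrees, less where a joint would pass 70% of its speed; a pose out of reach is approached as far as the arm can. A call with a gripper value outside its range is refused whole. The fingers move at their own pace and stop on an object; "force" is the grip in N (left out, the last holds). Time passes only in rows, so rows that repeat a pose let the fingers close. It gives the time, the measured TCP pose, the force, the opening and the grip force at its end, in the units of the state.
- ctrl.sense(): the state, without advancing time (a new reading comes with each control period).
- viewer.grab_frame(name): name is "scene" or "side" or "wrist"; returns a dict with "img" (420x560x3 uint8, red, green, blue), "fx", "fy", "cx", "cy" (pixels), "rvec" (rotation vector, rad) and "tvec" (3), from world to camera coordinates, as OpenCV has them; the wrist camera has in their place "hand_eye" (4x4, takes a point from camera to tool coordinates, whose origin is the TCP and whose axes are the flange's). Camera axes: x right, y down, z forward; pixel columns grow to the right and rows downward; lengths in m; the calibration is good to about 2 mm. A picture is of the moment at which its call begins: read the wrist's pose just before it. There is no depth.
- ctrl.finish_job(): hands the job in; it is judged then, once.
The state is a dict: "time": time; "joints": joint angles; "qd": joint speeds; "effort": joint torques, N m; "position": TCP position; "tool_rot": TCP orientation; "force": force on the tool from outside, world axes, zero at the start; "torque": the same for the moment, N m; "width": finger opening in m; "grasp_force": force on a finger pad.
Only numpy, scipy, OpenCV 4.12 (cv2) and the standard library are available. Lean on these libraries where they do the work, as an engineer would, in place of code of your own. Each camera call takes 0.05 s, during which the arm holds its last target. There are 200 camera calls.

## Task

Take the green grinder cup, set it upright on the middle of the grinder's sprung black pad and press it straight down until the pad is fully depressed, keeping it fully down for about two seconds. Then let the pad come up again and stand the cup upright on the middle of the round cork coaster, and let go. Leave the yellow cup standing where it is.

Things in the scene. Friction and masses are not known exactly. Their poses are not given: they have to be found in the camera images.
- green_cup_center (a point): centre of the green closed cup: a round upright container 120 mm tall, 150 to 290 g. From its underside: steel foot 62 mm in diameter (58 mm at the flat bottom), green body 60 mm in diameter up to 66 mm with a thin black line 62 mm in diameter, then a shoulder to a straight green cap 53 mm in diameter from 73 to 116 mm, flat top with a black dot at 120 mm. The cap is best gripped from above. This point is half-way up, 60 mm above the underside; z is the cup's axis, up.
- yellow_cup_center (a point): centre of the yellow cup, of the same shape and size as the green one (point 60 mm above its underside). Not to be moved.
- pad_top (a point): centre of the upper face of the grinder's round flat black pad, 80 mm in diameter, on a fixed round white grinder housing (132 mm wide at its foot, 59 mm high, steel ring on top). The pad is sprung: when up, this point is 76 mm above the worktop, 17 mm above the steel ring; fully depressed it is 62 mm above the worktop, against a firm stop. z up. It moves with the pad. There is no recess: the cup simply stands on the flat pad.
- pad (a joint): travel of the sprung pad in m: 0 up, 0.014 fully down. It starts to move at about 5 N and takes about 12 N at full depth (the cup's weight alone does not move it); it springs back up when released.
- coaster_top (a point): centre of the upper face of the round cork coaster, 110 mm in diameter, 8 mm thick, fixed flat on the worktop (this point 8 mm above the worktop).
There are look-alikes about, which are no part of the job. Leave any blue or pink look-alike of the part that bears green_cup_center alone.

How it is judged:
By the outcome, as a careful person would: the job done as asked, in the order asked, and still so for the second after the job is handed in, with the robot touching nothing.
It also fails if it takes over 58 s, if anything falls off the work surface, if the arm or the gripper's body presses on something with over 40 N, if the wrist force passes 120 N, or if a joint passes its speed limit or range.

## Working session

There is one attempt and no reset: what is moved stays moved. The work goes in short steps, Python scripts to look and compute and a tool call to move; the robot and the scene stay as the last step left them, time stands still between calls to the robot, and variables do not carry over. Pictures are saved under pics/ and viewed, at most 10 in all, crops included, and the job is handed in when it is done.

Besides the shell and the picture viewer there is one more tool, called after "Call:" as a command line: name --argument value ..., lists and objects as JSON in quotes. send_rows: Moves the arm, as the interface text tells. Its arguments: {"type":"object","properties":{"series":{"type":"array"},"force":{"type":"number"}},"required":["series"]}

```bash
mkdir -p pics
cat > h.py <<'E'
import numpy as np,cv2
from rig import ctrl,viewer
def cam(n):
    s=ctrl.sense();f=viewer.grab_frame(n)
    K=np.array([[f['fx'],0,f['cx']],[0,f['fy'],f['cy']],[0,0,1.]])
    if 'hand_eye' in f:
        T=np.eye(4);T[:3,:3]=s['tool_rot'];T[:3,3]=s['position'];T=T@np.array(f['hand_eye']);R=T[:3,:3].T;t=-R@T[:3,3]
    else: R=cv2.Rodrigues(np.array(f['rvec'],float))[0];t=np.array(f['tvec'],float).ravel()
    return f['img'],K,R,t
def onplane(c,uv,z):
    _,K,R,t=c;d=R.T@np.linalg.inv(K)@np.array([*uv,1.]);o=-R.T@t
    return o+d*(z-o[2])/d[2]
def proj(c,p):
    _,K,R,t=c;q=K@(R@np.array(p)+t);return q[:2]/q[2]
def save(n,img): cv2.imwrite(n,img[:,:,::-1])
E
python3 - <<'E'
from h import *
import pickle
C={n:cam(n) for n in('scene','side')}
pickle.dump(C,open('c0.pkl','wb'))
for n in C:
    save(f'pics/{n}0.png',C[n][0]); print(n,-C[n][2].T@C[n][3])
s=ctrl.sense();print(s['time'],s['position'],s['tool_rot'],s['width'])
E
```

```text
scene [ 0.16681438 -0.37336211  0.56991772]
side [-0.00911974 -0.39341397  0.48259429]
0.1 [0.14944293 0.60612525 0.24115723] [[-9.70906622e-01  2.39457564e-01 -6.38046905e-04]
 [ 2.39458369e-01  9.70904627e-01 -1.97361136e-03]
 [ 1.46886522e-04 -2.06897801e-03 -9.99997849e-01]] 0.08553099904309923
```

View pics/scene0.png

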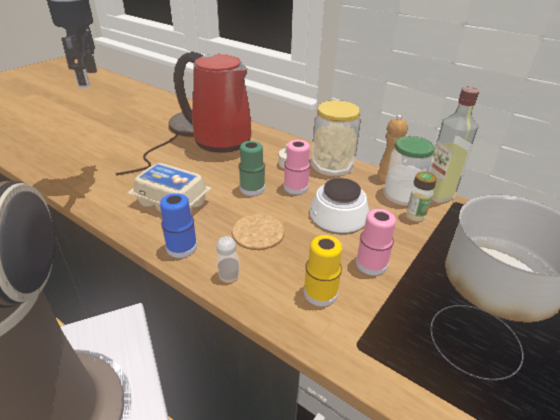

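View pics/side0.png

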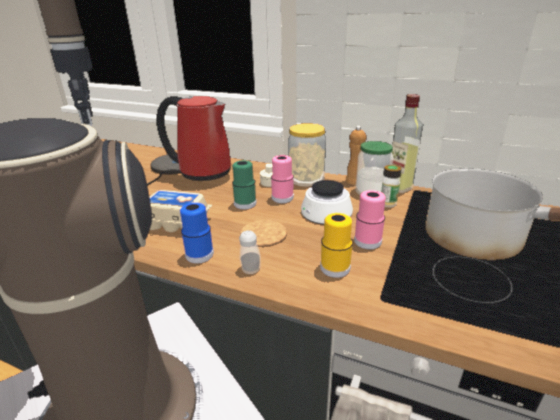

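The scene view shows the green cup's top dot at about (251,147), the pad at (342,190), the coaster at (258,231), the yellow cup at (325,243) and a pink cup at (297,146). In the side view, green is at (243,164), the pad at (327,188), the coaster at (264,233) and pink at (282,158).

Run:
```python
from h import *
import pickle
C=pickle.load(open('c0.pkl','rb'))
P={'green':((251,147),(243,164),.12),'pad':((342,189),(327,187),.076),'coaster':((258,231),(264,233),.008),'yellow':((325,243),(338,219),.12),'pink1':((297,147),(282,159),.12),'pink2':((380,217),(371,197),.12),'jarlid':((338,111),(307,131),.15),'blue':((175,202),(193,211),.12)}
for k,(a,b,z) in P.items(): print(k,onplane(C['scene'],a,z).round(3),onplane(C['side'],b,z).round(3))
ims=[cv2.resize(C['scene'][0][120:270,220:420],None,fx=4,fy=4,interpolation=2)]
save('pics/crop1.png',ims[0])
```

```text
green [0.449 0.406 0.12 ] [0.447 0.403 0.12 ]
pad [0.591 0.238 0.076] [0.586 0.236 0.076]
coaster [0.404 0.253 0.008] [0.4   0.246 0.008]
yellow [0.447 0.058 0.12 ] [0.442 0.05  0.12 ]
pink1 [0.545 0.368 0.12 ] [0.546 0.369 0.12 ]
pink2 [0.571 0.082 0.12 ] [0.561 0.075 0.12 ]
jarlid [0.694 0.449 0.15 ] [0.691 0.441 0.15 ]
blue [0.247 0.262 0.12 ] [0.238 0.251 0.12 ]
```

View pics/crop1.png

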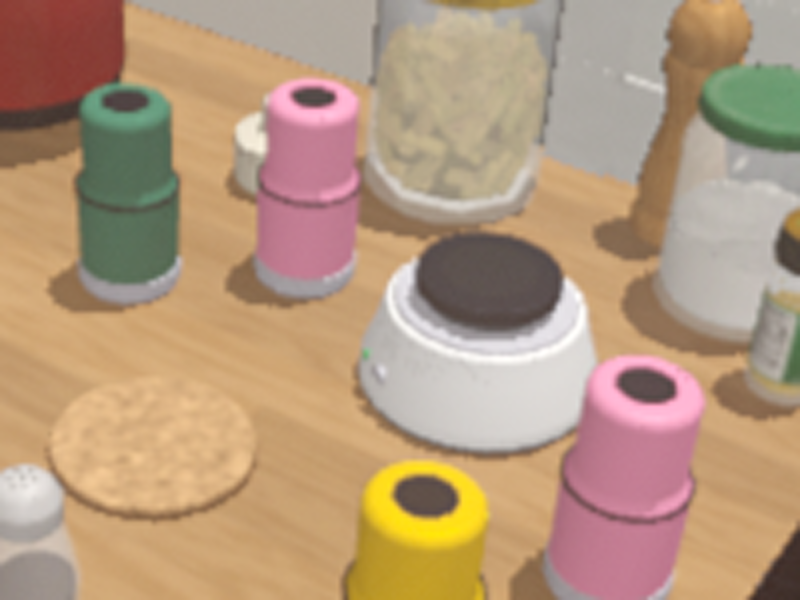

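```bash
cat >> h.py <<'E'
def tool(target):
    s=ctrl.sense();return (1000*np.array(s['tool_rot']).T@(np.array(target)-s['position'])).round(1)
E
python3 - <<'E'
from h import *
import pickle
C=pickle.load(open('c0.pkl','rb'))
for u in((222,148),(195,132),(250,135)): print(onplane(C['scene'],u,0.02).round(3))
for p in((.36,.36,.25),(.46,.402,.25)):print(tool(p))
E
```

```text
[0.436 0.603 0.02 ]
[0.393 0.723 0.02 ]
[0.534 0.648 0.02 ]
[-263.4 -188.6   -8.5]
[-350.4 -123.8   -8.6]
```

Call:
send_rows --series '[[[-30,-40,-5],[0,0,0],1],[[-70,-80,-8],[0,0,0],1],[[-110,-120,-8],[0,0,0],1],[[-150,-140,-8],[0,0,0],1],[[-195,-140,-8],[0,0,0],1],[[-240,-135,-8],[0,0,0],1],[[-285,-130,-8],[0,0,0],1],[[-325,-126,-8],[0,0,0],1],[[-340,-123,-8],[0,0,0],1],[[-340,-123,-8],[0,0,0],1],[[-340,-123,-8],[0,0,0],1],[[-340,-123,-8],[0,0,0],1]]' --force 80

```text
time: 1.3
position: [0.4484, 0.4063, 0.2499]
tool_rot: [[-0.971, 0.238, -0.002], [0.238, 0.971, -0.001], [0.001, -0.001, -1.0]]
force: [-0.7, 0.4, 0.3]
width: 0.0855
grasp_force: 0.0
```

Run:
```python
from h import *
import pickle
c=cam('wrist');pickle.dump(c,open('c1.pkl','wb'));save('pics/w1.png',c[0])
print(ctrl.sense()['position'],proj(c,(.448,.405,.12)),proj(c,(.59,.237,.076)))
```

```text
[0.44847172 0.4064119  0.25008976] [277.11760532 204.99325613] [161.13199563 349.99448813]
```

View pics/w1.png

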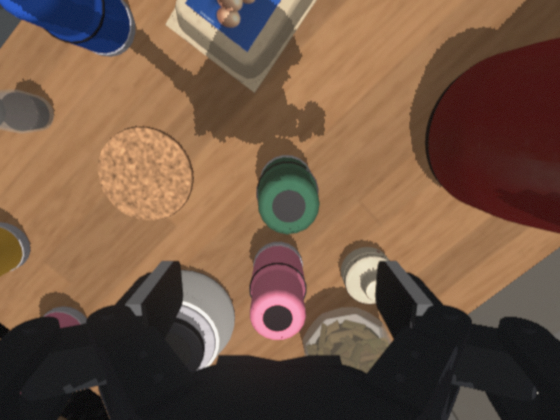

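The wrist view shows the green dot at (289,206), the coaster centre at (145,173), and the pad mostly hidden by the fingers.

Run:
```python
from h import *
import pickle
c=pickle.load(open('c1.pkl','rb'))
print(onplane(c,(289,206),.12),onplane(c,(145,173),.008),onplane(c,(277.5,318),.12))
C=pickle.load(open('c0.pkl','rb'))
for n,a in(('scene',(251.3,145.2)),('scene',(258.2,230.7))):
  print(onplane(C[n],a,.12 if a[1]<200 else .008))
h=cv2.cvtColor(c[0],cv2.COLOR_RGB2HSV);m=cv2.inRange(h,(60,80,40),(95,255,255));print(cv2.boundingRect(m))
```

```text
[0.45119937 0.41442006 0.12      ] [0.40248422 0.25776263 0.008     ] [0.55259354 0.37957642 0.12      ]
[0.45226682 0.41402774 0.12      ]
[0.40501398 0.25367537 0.008     ]
(260, 175, 58, 58)
```

Call:
send_rows --series '[[[-1,8,30],[0,0,0],1],[[-1,8,70],[0,0,0],1],[[-1,8,105],[0,0,0],1],[[-1,8,135],[0,0,0],1],[[-1,8,156],[0,0,0],1],[[-1,8,156],[0,0,0],1],[[-1,8,156],[0,0,0],0],[[-1,8,156],[0,0,0],0],[[-1,8,156],[0,0,0],0],[[-1,8,156],[0,0,0],0],[[-1,8,156],[0,0,0],0],[[-1,8,156],[0,0,0],0]]' --force 80

```text
time: 2.55
position: [0.4547, 0.4147, 0.097]
tool_rot: [[-0.971, 0.24, 0.003], [0.24, 0.971, 0.003], [-0.003, 0.004, -1.0]]
force: [-0.2, -1.3, 7.2]
width: 0.0507
grasp_force: 84.3
```

Call:
send_rows --series '[[[0,0,-10],[0,0,0],0],[[0,0,-40],[0,0,0],0],[[0,0,-80],[0,0,0],0],[[0,0,-115],[0,0,0],0],[[0,0,-140],[0,0,0],0],[[0,0,-150],[0,0,0],0],[[0,0,-150],[0,0,0],0],[[0,0,-150],[0,0,0],0]]'

```text
time: 3.35
position: [0.4523, 0.4128, 0.2426]
tool_rot: [[-0.971, 0.239, -0.002], [0.239, 0.971, -0.002], [0.002, -0.002, -1.0]]
force: [-0.3, -0.5, -3.2]
width: 0.0507
grasp_force: 84.0
```

Run:
```python
from h import *
import pickle
c=cam('wrist');d=cam('scene');e=cam('side');pickle.dump((c,d,e),open('c2.pkl','wb'))
s=ctrl.sense();print(s['position'],s['force'],s['tool_rot'],s['width'])
a=d[0][40:300,140:440];u=proj(d,s['position']);v=proj(e,s['position']);print(u,v)
x=lambda c,u:cv2.resize(c[0][max(0,int(u[1])-60):int(u[1])+90,int(u[0])-65:int(u[0])+65],(390,450),interpolation=2)
save('pics/g2.png',np.hstack([x(d,u),x(e,v)]))
```

```text
[0.45207201 0.41257584 0.24169026] [ 0.01111023  0.49299386 -2.38956371] [[-0.97089355  0.23948483 -0.00356754]
 [ 0.2394952   0.97089343 -0.00282825]
 [ 0.00278638 -0.00360033 -0.99998964]] 0.051009295222440194
[250.22927962  93.37181464] [239.37620118 115.5555393 ]
```

View pics/g2.png

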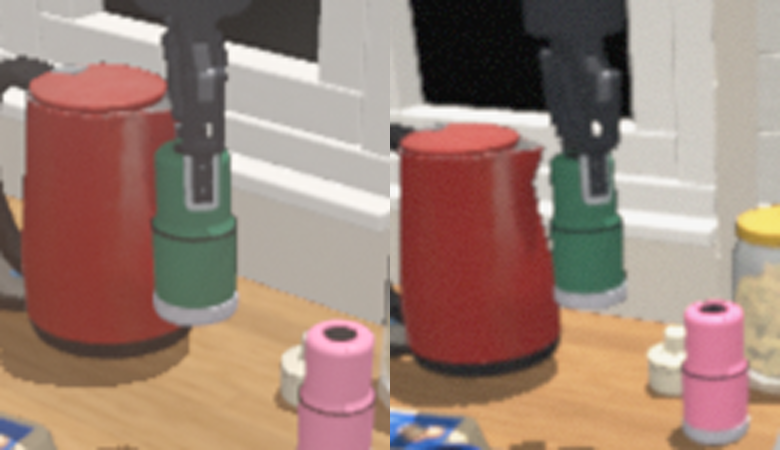

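The cup hangs upright and is centred between the fingers in both views: black line at about column 250 (scene) and 240 (side), in line with the TCP. Next I refine the pad and coaster positions by fitting projected circles.

Run:
```python
from h import *
import pickle
C=pickle.load(open('c0.pkl','rb'))
from scipy.optimize import least_squares
th=np.linspace(0,2*np.pi,120)
def ext(c,x,y,z,r):
    p=np.array([proj(c,(x+r*np.cos(a),y+r*np.sin(a),z)) for a in th]);return p[:,0].min(),p[:,0].max(),p[:,1].min(),p[:,1].max()
print('pad crop',onplane(C['scene'],(341.9,188.9),.076))
tocrop=lambda e:[(e[0]-220+.4)*4,(e[1]-220+.4)*4,(e[2]-120+.4)*4,(e[3]-120+.4)*4]
for q in((.588,.239),(.592,.24),(.592,.244),(.588,.235)):print(q,np.round(tocrop(ext(C['scene'],*q,.076,.04))),ext(C['side'],*q,.076,.04))
print(np.round(tocrop(ext(C['scene'],.404,.2555,.008,.055))))
# side: dark blob of pad
g=C['side'][0].max(2)[175:205,300:355];m=(g<75).astype(np.uint8);n,l,st,_=cv2.connectedComponentsWithStats(m);print(st[1:]+[300,175,0,0,0])
c,d,e=pickle.load(open('c2.pkl','rb'))
print(proj(c,(.59,.24,.076)),proj(c,(.404,.2555,.008)))
print(tool((.59,.241,.24)))
```

```text
pad crop [0.59081015 0.23889857 0.076     ]
(0.588, 0.239) [409. 560. 237. 322.] (np.float64(310.6138946642946), np.float64(342.90747802809113), np.float64(179.8635246062627), np.float64(193.52530651636107))
(0.592, 0.24) [415. 566. 235. 319.] (np.float64(311.57680762383677), np.float64(343.78689053036857), np.float64(179.3448081082015), np.float64(192.92651117830158))
(0.592, 0.244) [411. 562. 231. 315.] (np.float64(310.5465051793811), np.float64(342.64959075201955), np.float64(178.85305875739553), np.float64(192.35544304839237))
(0.588, 0.235) [413. 565. 241. 326.] (np.float64(311.6504486679171), np.float64(344.0523040107282), np.float64(180.3610017528185), np.float64(194.10352389013332))
[ 46. 256. 379. 514.]
[[312 181  31  16 388]]
[155.06515817 352.40601067] [134.84154381 174.08495283]
[-175.  -133.5    1.7]
```

Call:
send_rows --series '[[[-10,-8,-5],[0,0,0],0],[[-30,-23,-10],[0,0,0],0],[[-60,-46,-10],[0,0,0],0],[[-90,-69,-10],[0,0,0],0],[[-120,-92,-10],[0,0,0],0],[[-147,-112,-10],[0,0,0],0],[[-167,-127,-10],[0,0,0],0],[[-176,-134,-10],[0,0,0],0],[[-176,-134,-10],[0,0,0],0],[[-176,-134,-10],[0,0,0],0],[[-176,-134,-10],[0,0,0],0],[[-176,-134,-10],[0,0,0],0]]'

```text
time: 4.7
position: [0.5912, 0.2425, 0.2542]
tool_rot: [[-0.971, 0.238, -0.0], [0.238, 0.971, 0.0], [0.0, 0.0, -1.0]]
force: [-0.1, 0.3, -3.4]
width: 0.0508
grasp_force: 84.0
```

Run:
```python
from h import *
c=cam('scene');d=cam('side')
s=ctrl.sense();print(s['position'],s['force'],tool((.591,.24,.18)))
x=lambda c,u:cv2.resize(c[0][u[1]-75:u[1]+75,u[0]-65:u[0]+65],(390,450),interpolation=2)
save('pics/g3.png',np.hstack([x(c,(342,165)),x(d,(327,165))]))
```

```text
[0.59141912 0.24224202 0.25434302] [-0.48977113 -0.05191202 -2.46314144] [-0.1 -2.3 74.3]
```

View pics/g3.png

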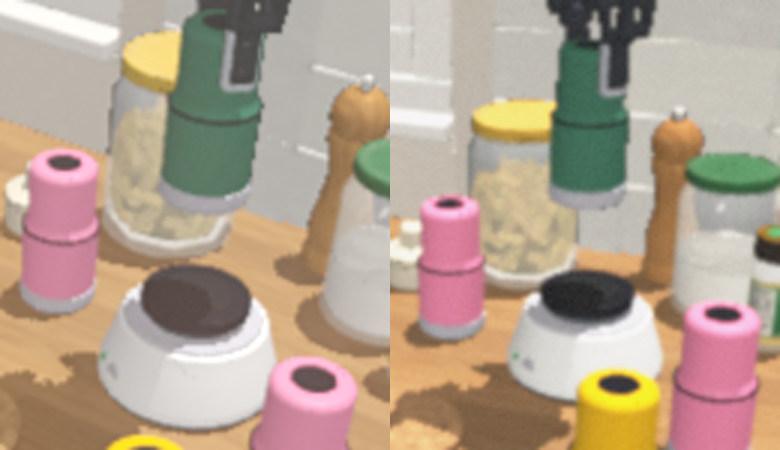

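The cup hangs upright above the pad, with its foot centre at crop column 203 (scene) and 197 (side). I'll check that against the prediction.

Run:
```python
from h import *
import pickle
C=pickle.load(open('c0.pkl','rb'))
for z in(.157,.165,.223):print(proj(C['scene'],(.5914,.2422,z)),proj(C['side'],(.5914,.2422,z)))
print('obs foot',342-65+203/3-.3,327-65+197/3-.3,'line',277+214/3-.3,262+199.5/3-.3)
for dx,dy in((.003,0),(0,.003)):print(proj(C['scene'],(.5914+dx,.2422+dy,.16))-proj(C['scene'],(.5914,.2422,.16)),proj(C['side'],(.5914+dx,.2422+dy,.16))-proj(C['side'],(.5914,.2422,.16)))
```

```text
[345.71972444 154.71903737] [328.22344058 155.03587504]
[346.17904985 151.21813827] [328.36704299 151.86727651]
[349.67406148 124.57976206] [329.44609995 128.05779884]
obs foot 344.3666666666667 327.3666666666667 line 348.0333333333333 328.2
[ 1.28368062 -0.27109539] [ 0.92773247 -0.27689509]
[-0.76994886 -0.68399224] [-0.84867347 -0.33957997]
```

Call:
send_rows --series '[[[-1,-1,15],[0,0,0],0],[[-3,-1.5,35],[0,0,0],0],[[-3,-1.5,55],[0,0,0],0],[[-3,-1.5,68],[0,0,0],0],[[-3,-1.5,75],[0,0,0],0],[[-3,-1.5,79],[0,0,0],0],[[-3,-1.5,82],[0,0,0],0],[[-3,-1.5,82],[0,0,0],0]]' --force 100

```text
time: 5.6
position: [0.5951, 0.2392, 0.1735]
tool_rot: [[-0.971, 0.239, 0.001], [0.239, 0.971, 0.0], [-0.001, 0.001, -1.0]]
force: [0.4, -0.5, -2.4]
width: 0.0505
grasp_force: 106.0
```

Call:
send_rows --series '[[[0,0,2],[0,0,0],0],[[0,0,4],[0,0,0],0],[[0,0,6],[0,0,0],0],[[0,0,8],[0,0,0],0],[[0,0,10],[0,0,0],0],[[0,0,12],[0,0,0],0],[[0,0,14],[0,0,0],0],[[0,0,14],[0,0,0],0]]'

```text
time: 6.4
position: [0.5958, 0.2393, 0.1602]
tool_rot: [[-0.971, 0.239, 0.003], [0.239, 0.971, 0.001], [-0.003, 0.001, -1.0]]
force: [-1.8, -1.3, 9.1]
width: 0.0505
grasp_force: 107.3
```

Call:
send_rows --series '[[[0,0,1.5],[0,0,0],0],[[0,0,3],[0,0,0],0],[[0,0,4],[0,0,0],0],[[0,0,4],[0,0,0],0]]'

```text
time: 6.8
position: [0.5962, 0.2393, 0.1591]
tool_rot: [[-0.971, 0.239, 0.004], [0.239, 0.971, 0.001], [-0.003, 0.001, -1.0]]
force: [-5.1, -3.5, 17.3]
width: 0.0506
grasp_force: 108.2
```

Call:
send_rows --series '[[[0,0,1.5],[0,0,0],0],[[0,0,1.5],[0,0,0],0],[[0,0,1.5],[0,0,0],0],[[0,0,1.5],[0,0,0],0],[[0,0,1.5],[0,0,0],0],[[0,0,1.5],[0,0,0],0],[[0,0,1.5],[0,0,0],0],[[0,0,1.5],[0,0,0],0],[[0,0,1.5],[0,0,0],0],[[0,0,1.5],[0,0,0],0],[[0,0,1.5],[0,0,0],0],[[0,0,1.5],[0,0,0],0]]'

```text
time: 8.0
position: [0.5964, 0.2392, 0.159]
tool_rot: [[-0.971, 0.239, 0.004], [0.239, 0.971, 0.001], [-0.004, 0.001, -1.0]]
force: [-6.3, -3.6, 22.1]
width: 0.0507
grasp_force: 108.7
```

Run:
```python
from h import *
c=cam('scene');d=cam('side')
s=ctrl.sense();print(s['position'],s['force'])
x=lambda c,u:cv2.resize(c[0][u[1]-75:u[1]+75,u[0]-65:u[0]+65],(390,450),interpolation=2)
save('pics/g4.png',np.hstack([x(c,(342,165)),x(d,(327,165))]))
```

```text
[0.59644526 0.23923344 0.15899292] [-7.31328641 -4.35290071 22.74018785]
```

View pics/g4.png

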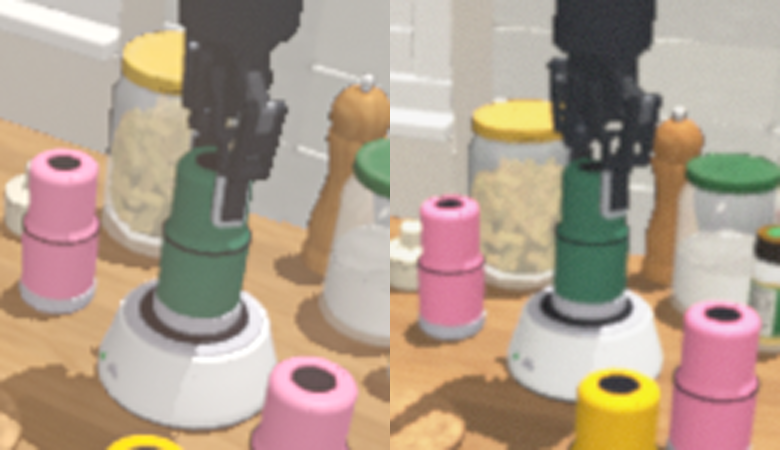

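The pad is fully down, with its black rim level with the steel ring, and the cup stands upright and centred on it. I hold a little longer, then lift.

Call:
send_rows --series '[[[0,0,0],[0,0,0],0],[[0,0,0],[0,0,0],0],[[0,0,0],[0,0,0],0],[[0,0,0],[0,0,0],0],[[0,0,0],[0,0,0],0],[[0,0,0],[0,0,0],0],[[0,0,0],[0,0,0],0],[[0,0,-6],[0,0,0],0],[[0,0,-11],[0,0,0],0],[[0,0,-16],[0,0,0],0],[[0,0,-20],[0,0,0],0],[[0,0,-24],[0,0,0],0]]'

```text
time: 9.3
position: [0.5941, 0.2391, 0.1759]
tool_rot: [[-0.971, 0.24, -0.001], [0.24, 0.971, -0.0], [0.001, -0.0, -1.0]]
force: [0.1, -0.9, -3.1]
width: 0.0505
grasp_force: 106.0
```

Call:
send_rows --series '[[[0,0,-15],[0,0,0],0],[[0,0,-40],[0,0,0],0],[[0,0,-65],[0,0,0],0],[[0,0,-75],[0,0,0],0],[[0,0,-75],[0,0,0],0],[[0,0,-75],[0,0,0],0]]'

```text
time: 9.9
position: [0.5939, 0.2389, 0.2507]
tool_rot: [[-0.971, 0.239, -0.002], [0.239, 0.971, -0.001], [0.002, -0.001, -1.0]]
force: [-0.5, -0.1, -3.1]
width: 0.0507
grasp_force: 106.0
```

Run:
```python
from h import *
s=ctrl.sense();print(s['position'],s['force'],tool((.407,.2555,.12)))
```

```text
[0.59388421 0.23890017 0.25068898] [-0.45582414 -0.07292487 -3.1326418 ] [185.2 -28.5 131. ]
```

Call:
send_rows --series '[[[10,-2,0],[0,0,0],0],[[35,-5,0],[0,0,0],0],[[70,-11,0],[0,0,0],0],[[105,-16,0],[0,0,0],0],[[140,-22,0],[0,0,0],0],[[168,-26,10],[0,0,0],0],[[182,-28,35],[0,0,0],0],[[185,-28.5,70],[0,0,0],0],[[185,-28.5,100],[0,0,0],0],[[185,-28.5,122],[0,0,0],0],[[185,-28.5,125],[0,0,0],0],[[185,-28.5,125],[0,0,0],0]]'

```text
time: 11.1
position: [0.4066, 0.2551, 0.1256]
tool_rot: [[-0.971, 0.239, -0.003], [0.239, 0.971, -0.002], [0.003, -0.002, -1.0]]
force: [0.8, -0.7, -1.8]
width: 0.0505
grasp_force: 105.9
```

Run:
```python
from h import *
c=cam('scene');d=cam('side')
s=ctrl.sense();print(s['position'],s['force'])
x=lambda c,u:cv2.resize(c[0][u[1]-75:u[1]+75,u[0]-65:u[0]+65],(390,450),interpolation=2)
save('pics/g5.png',np.hstack([x(c,(258,205)),x(d,(264,205))]))
```

```text
[0.4087578  0.25609082 0.12767782] [ 0.49099618 -0.78775271 -2.69308823]
```

View pics/g5.png

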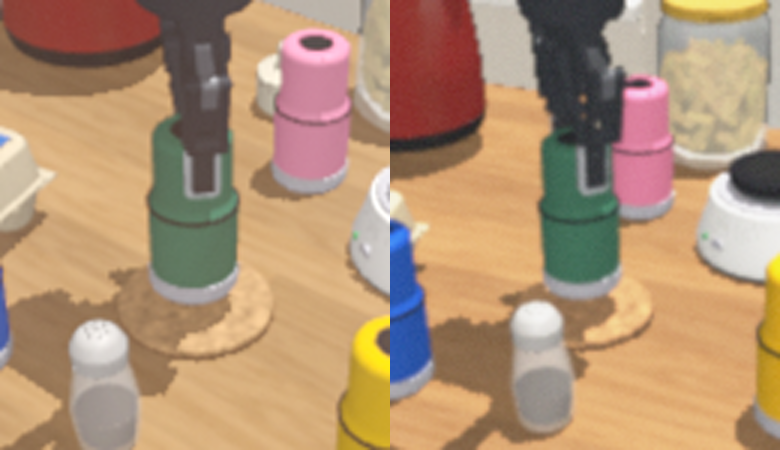

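Call:
send_rows --series '[[[0,0,6],[0,0,0],0],[[0,0,12],[0,0,0],0],[[0,0,17],[0,0,0],0],[[0,0,20],[0,0,0],0],[[0,0,21],[0,0,0],0],[[0,0,21],[0,0,0],0],[[0,0,21],[0,0,0],0]]'

```text
time: 11.9
position: [0.4083, 0.2558, 0.1058]
tool_rot: [[-0.971, 0.239, 0.0], [0.239, 0.971, 0.0], [-0.0, 0.0, -1.0]]
force: [-0.9, -0.2, -2.4]
width: 0.0501
grasp_force: 106.2
```

Call:
send_rows --series '[[[0,0,0.8],[0,0,0],0],[[0,0,1.6],[0,0,0],0],[[0,0,1.6],[0,0,0],0]]'

```text
time: 12.2
position: [0.4086, 0.2559, 0.1052]
tool_rot: [[-0.971, 0.239, 0.001], [0.239, 0.971, 0.0], [-0.001, 0.0, -1.0]]
force: [-1.9, -1.3, 4.6]
width: 0.0507
grasp_force: 106.8
```

Call:
send_rows --series '[[[0,0,0],[0,0,0],0.3],[[0,0,0],[0,0,0],1],[[0,0,0],[0,0,0],1],[[0,0,0],[0,0,0],1],[[0,0,0],[0,0,0],1],[[0,0,0],[0,0,0],1]]'

```text
time: 12.8
position: [0.4081, 0.2557, 0.1041]
tool_rot: [[-0.971, 0.239, -0.0], [0.239, 0.971, -0.0], [0.0, -0.0, -1.0]]
force: [0.0, -0.5, -0.1]
width: 0.0855
grasp_force: 0.0
```

Call:
send_rows --series '[[[0,0,-10],[0,0,0],1],[[0,0,-25],[0,0,0],1],[[0,0,-50],[0,0,0],1],[[0,0,-80],[0,0,0],1],[[0,0,-110],[0,0,0],1],[[0,0,-130],[0,0,0],1],[[0,0,-140],[0,0,0],1],[[0,0,-140],[0,0,0],1],[[0,0,-140],[0,0,0],1]]'

```text
time: 13.7
position: [0.4076, 0.2555, 0.2435]
tool_rot: [[-0.971, 0.239, -0.001], [0.239, 0.971, -0.0], [0.001, -0.001, -1.0]]
force: [-0.4, 0.5, -0.3]
width: 0.0854
grasp_force: 0.0
```

Run:
```python
from h import *
c=cam('scene');w=cam('wrist')
s=ctrl.sense();print(s['position'],s['force'],s['width'])
save('pics/g6.png',np.hstack([cv2.resize(c[0][100:320,130:430],(400,293)),cv2.resize(w[0],(391,293))]))
```

```text
[0.40709374 0.2551997  0.24258987] [ 0.8408444  -0.11901288 -0.35880197] 0.08546194637566132
```

View pics/g6.png

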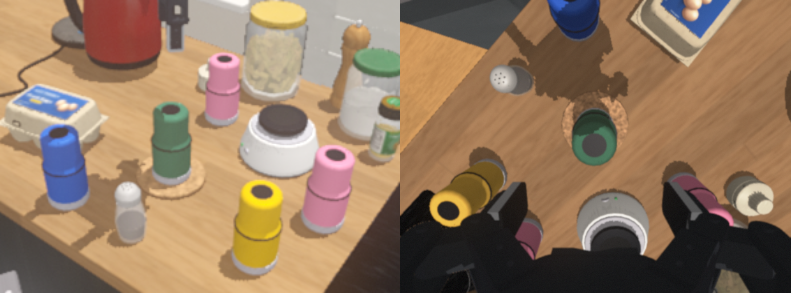

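The green cup stands upright on the middle of the coaster at crop (171,150), the pad is up again, and the other cups have not moved.

```bash
python3 -c "
from rig import ctrl
print(ctrl.finish_job())"
```

```text
the job is handed in; nothing more can be done
None
```

The job is handed in at about 14 s: the green cup held the pad fully down for about two seconds, then was stood upright on the middle of the coaster and released; the yellow cup was not moved.

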